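# Load two pipe pieces into the sloping weld jig

## Task

Load the sloping pipe jig for tack welding: lay the long pipe piece across the lower pair of V-notches and press it in past its sprung roller catch until the catch snaps back over it, and have its lower end touching the end stop. Then lay the short piece across the upper pair in the same way, its lower end touching the long piece. Work by feel: press and slide the pipes gently, never forcing, dropping or slamming them, and leave the grinder, the hammer and the angle-iron offcut where they are.

Things in the scene. Friction and masses are not known exactly. Their poses are not given: they have to be found in the camera images.
- long_pipe: Bare steel pipe, 42 mm outside diameter, 130 mm long, about 0.4 kg, lying on the table at the start. Origin in the middle of its axis (21 mm above the table when lying), x along its axis; both ends are alike and its roll does not matter.
- short_pipe: Bare steel pipe, 42 mm outside diameter, 90 mm long, about 0.28 kg, otherwise like the long one. Origin in the middle of its axis, x along its axis.
- jig: The whole fixed jig: level grey foot plate 300 x 120 x 12 mm with the sloping cradle on it. Origin on the table straight below the cradle's origin; x is the level direction in which the slope rises, z up. The foot reaches from x = -50 to 250 mm.
- cradle: Fixed bed of the grey jig, sloping 30 degrees. x runs UP the slope along the common axis of both seated pipes, z is square to the slope, y across. Origin on that pipe axis at the face of the end stop, at the foot of the slope, 68 mm above the table. Four 10 mm thick steel saddles with open 90-degree V-notches stand at x = 23, 107 (long piece) and 145, 205 mm (short piece).
- stop (a point): Middle of the end stop's face at the cradle's origin, same axes. The stop is a plate filling x = -12 to 0, y = +-22 mm, up to z = +12 mm: put the pipe in a few mm up the slope from it, then slide it down till it touches; 10 to 15 N is plenty, over 45 N is forcing. Friction in the notches keeps a pipe from sliding by its own weight; the catch rollers are slick.
- seat_long (a point): At x = 65 mm, y = z = 0 in the cradle (same axes): where the middle of the long pipe's axis lies when home. Between the two saddles of each pair there is free room for fingers beside the pipe and below it, down to z = -30 mm. The notch edges reach up to z = -3 mm at y = +-26 mm.
- seat_short (a point): At x = 175 mm, y = z = 0 in the cradle (same axes): where the middle of the short pipe's axis lies when both are home.
- catch_long (a joint): Lower sprung catch, rad: 0 at rest, up to 0.5 as its rollers are pushed to +y of the cradle. Hinge along x at y = 30, z = -33 mm; two arms 51 mm each side of the seat. A pipe lowered square to the slope at y = 0 meets the rollers with its axis 41 mm above home, needs a push of about 10 N (more than its weight) and is past them below about 15 mm; then the catch springs back over it.
- catch_short (a joint): Upper sprung catch, over the short piece: the same in size and behaviour, but with its arms 39 mm each side of the seat.
- roller_long (a point): Lower catch: on the axis of its two rollers, midway between them; rollers 12 mm in diameter and 14 mm wide, over the two saddles; at rest at y = 18, z = 21 mm in the cradle, about 1 mm clear of a seated pipe.
- roller_short (a point): The same for the upper catch.
- grinder: Bystander: black angle grinder, about 310 mm long, lying beyond the work. Origin under its body.
- hammer: Bystander: hammer lying on the table. Origin under its middle.
- angle_offcut: Bystander: steel L-profile offcut, 120 mm long, 40 x 40 mm. Origin under its middle.
Things that resemble listed ones, but are neither listed nor needed, are in the scene too. What is shaped like the long_pipe but brown or turquoise is not meant. Leave any pink or purple look-alike of the short_pipe alone.

How it is judged:
On the way, in this order (a step that is already met when the one before it is completed fails the run):
1. the long pipe is cradled in the lower notches against the end stop, its catch closed over it (y of long_pipe in the frame of cradle between -0.003 and 0.003 m and z of long_pipe in the frame of cradle between -0.003 and 0.003 m and angle between the x axis of long_pipe and the x axis of cradle, either way round below 0.04 rad and value of joint catch_long below 0.05 rad and x of long_pipe in the frame of cradle between 0.062 and 0.0665 m), for 0.2 s.
2. the short pipe is cradled in the upper notches against the long one, its catch closed over it (all of step 1 and y of short_pipe in the frame of cradle between -0.003 and 0.003 m and z of short_pipe in the frame of cradle between -0.003 and 0.003 m and angle between the x axis of short_pipe and the x axis of cradle, either way round below 0.04 rad and value of joint catch_short below 0.05 rad and distance between short_pipe and long_pipe between 0.107 and 0.1115 m), for 0.2 s.
At the end, for the whole second after the job is handed in: Both pipes rest released in their notches, axes within 3 mm and 0.04 rad of home; long pipe within 1.5 mm of the end stop, short pipe within 1.5 mm of the long one; both catches sprung back (below 0.05 rad); nothing moving (all of step 2 and linear speed of each of long_pipe, short_pipe below 0.02 m/s); the robot touches nothing.
It fails at once if the grinder, the hammer or the angle-iron offcut is shifted by more than 30 mm (distance of any of grinder, hammer, angle_offcut from where it was at the start of the episode above 0.03 m).
It fails at once if a pipe is dropped or slammed into the jig (over 0.6 m/s within 50 mm of its seat) ((distance between long_pipe and seat_long below 0.05 m and linear speed of long_pipe above 0.6 m/s) or (distance between short_pipe and seat_short below 0.05 m and linear speed of short_pipe above 0.6 m/s)).
It fails at once if a pipe is forced against the jig or the other pipe with more than 45 N (contact force between any of long_pipe, short_pipe and jig above 45 N or contact force between short_pipe and long_pipe above 45 N).
It also fails if it takes over 61 s, if anything falls off the work surface, if the arm or the gripper's body presses on something with over 40 N, if the wrist force passes 120 N, or if a joint passes its speed limit or range.

## Robot

A 6-joint arm with a two-finger parallel gripper is mounted at the origin on the work surface. World frame = base frame: x ahead of the robot, y to its left, z up, the work surface at z = 0. Lengths are in m, angles in rad, forces in N, time in s.
With the tool pointing down it reaches from about 0.425 to 0.95 m from the base axis. Payload 3.5 kg.
Tool frame: the origin (TCP) lies between the finger pads; the fingertips stand 14 mm ahead of it and the grasp point (between the pads) lies 5 mm behind it (manip.tip_extent is the distance from the TCP to the fingertips, in m); y points along the fingers, z is the direction in which the jaws open and shut, and the axes are right-handed (so a half turn about y gives the same grasp; the last joint's range is limited). The gripper opens to 85 mm and grips with 20 to 120 N. Pads are 22 mm wide; open, the fingers measure 114 mm over their backs; the gripper's body (76 mm by 85 mm) begins 54 mm behind the grasp point. The pads swing forward as they close: fully open they stand 13 mm farther back than shut.
Start: joints at [-1.28, 0.286, 1.577, -0, 1.279, -0.15], TCP at [0.288, -0.61, 0.245] pointing down, gripper open.
Joint ranges: [-2.77, 2.77], [-0.9, 2.22], [0.21, 2.48], [-1.53, 4.67], [0.24, 2.81], [-2.84, 2.84]. Speed limits (rad/s): [2.79, 2.79, 3.14, 3.14, 3.14, 3.14].

## Interface

Orientations are given as a unit quaternion [x, y, z, w].
In Python, from workcell import monitor, grab_frame, order, manip gives the robot as it stands.
- The arm moves only by the tool play_rows, never from a script. Its arguments are lists of equal length, an entry for each row: "travel": the shift along the tool's x, y, z in m, a list of three; "yaw": the turn about the tool's y in degrees; "jaw": the opening, from 0 (shut) to 1 (fully open). A call has exactly 5 rows; each row is the pose to reach, as a shift and turn from the pose measured when the call began, along the tool's axes at that moment; what a row does not reach only later rows make up. A row lasts 1/10 s, in which the tool goes at most 50 mm and 8.59 degrees, less where a joint would pass 70% of its speed; a pose out of reach is approached as far as the arm can. A call with a gripper value outside its range is refused whole. The fingers move at their own pace and stop on an object; "newtons" is the grip in N (left out, the last holds). Time passes only in rows, so rows that repeat a pose let the fingers close, or fill a call up. It gives the time, the measured TCP pose, the force and the opening at its end, in the units of the state.
- monitor.get_obs(): the state, without advancing time (a new reading comes with each control period).
- grab_frame(name): name is "side" or "top" or "wrist"; returns a dict with "image" (480x640x3 uint8, red, green, blue), "camera_matrix" (3x3 intrinsics, pixels), "cam_to_world" (4x4, takes a point from camera to world coordinates). Camera axes: x right, y up, looking along -z (the intrinsics and any distortion apply to the point x, -y, -z); pixel columns grow to the right and rows downward; lengths in m; the calibration is good to about 2 mm. A picture is of the moment at which its call begins. There is no depth.
- order.close_job(): hands the job in, once; it reports no verdict.
The state is a dict: "time_s": time; "joint_positions": joint angles; "qvel": joint speeds; "joint_torque": joint torques, N m; "tcp_pos": TCP position; "ee_rot": TCP orientation; "ft_force": force on the tool from outside, world axes, zero at the start; "ft_torque": the same for the moment, N m; "finger_gap": finger opening in m.
Only numpy, scipy, OpenCV 4.12 (cv2) and the standard library are available. Lean on these libraries where they do the work, as an engineer would, in place of code of your own. Each camera call takes 0.05 s, during which the arm holds its last target. There are 200 camera calls.

## Working session

There is one attempt and no reset: what is moved stays moved. The work goes in short steps, Python scripts to look and compute and a tool call to move; the robot and the scene stay as the last step left them, time stands still between calls to the robot, and variables do not carry over. Pictures are saved under pics/ and viewed, about 8 in all and at most 12, crops included, and the job is handed in when it is done.

Besides the shell and the picture viewer there is one more tool, called after "Emit:" as name(argument=value, ...), one argument or row to a line, values as JSON. play_rows: Moves the arm, as the interface text tells. Its arguments: {"type":"object","properties":{"travel":{"type":"array"},"yaw":{"type":"array"},"jaw":{"type":"array"},"newtons":{"type":"number"}},"required":["travel","yaw","jaw"]}

```bash
ls; mkdir -p pics; python3 - <<'E'
from workcell import monitor, grab_frame
import cv2, numpy as np
o=monitor.get_obs(); print(o)
for n in ("side","top","wrist"):
    f=grab_frame(n); cv2.imwrite(f"pics/{n}0.png",f["image"][:,:,::-1]); print(n,f["camera_matrix"],f["cam_to_world"], [k for k in f])
E
```

```text
pics
{'time_s': 0.0, 'joint_positions': array([-1.27999370e+00,  2.87210614e-01,  1.57819149e+00,  2.88144089e-05,
        1.27861789e+00, -1.50000876e-01]), 'qvel': array([-6.35411208e-04, -1.70108469e-05,  1.53678172e-03,  1.66430422e-03,
       -1.03840353e-03, -1.54466752e-03]), 'joint_torque': array([-9.18662372e-04, -4.05987597e+01, -2.92629254e+01, -1.30563885e-04,
        5.79758649e-03, -6.18577488e-06]), 'tcp_pos': array([ 0.28784823, -0.60984724,  0.24390934]), 'ee_rot': array([-0.15463652,  0.69085854, -0.68914504,  0.15453524]), 'ft_force': array([ 0.03644856, -0.49567481,  0.11464974]), 'ft_torque': array([-0.00532714, -0.01981251,  0.04708444]), 'finger_gap': 0.08554709930720296}
side [[442.66879478   0.         322.93553065]
 [  0.         442.66879478 239.862939  ]
 [  0.           0.           1.        ]] [[-0.98782984  0.11002682 -0.10993773  0.48575573]
 [-0.15522113 -0.74248393  0.65163181  0.42856551]
 [-0.00993002  0.66076601  0.75052627  0.73560448]
 [ 0.          0.          0.          1.        ]] ['image', 'camera_matrix', 'cam_to_world']
top [[610.172514
[... 171 characters left out ...]
77772e-01]
 [-9.99950324e-01 -1.63687006e-03 -9.83205806e-03 -9.01640920e-02]
 [-9.96259737e-03  1.94697000e-01  9.80812839e-01  1.39271959e+00]
 [ 0.00000000e+00  0.00000000e+00  0.00000000e+00  1.00000000e+00]] ['image', 'camera_matrix', 'cam_to_world']
wrist [[379.49681759   0.         317.63284765]
 [  0.         379.49681759 238.25891449]
 [  0.           0.           1.        ]] [[ 4.26287392e-01  8.60961356e-01  2.77533065e-01  3.59073646e-01]
 [-9.04587505e-01  4.05969124e-01  1.30040437e-01 -5.76580743e-01]
 [-7.10064326e-04 -3.06487542e-01  9.51874405e-01  3.71621882e-01]
 [ 0.00000000e+00  0.00000000e+00  0.00000000e+00  1.00000000e+00]] ['image', 'camera_matrix', 'cam_to_world']
```

```bash
python3 -c "
import cv2,numpy as np
a=cv2.imread('pics/side0.png');b=cv2.imread('pics/top0.png')
cv2.imwrite('pics/both.png',cv2.resize(np.vstack([a,b]),(800,1200))[:600]);cv2.imwrite('pics/t.png',cv2.resize(b,(800,600)))"
```

```text
(no output)
```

View pics/side0.png

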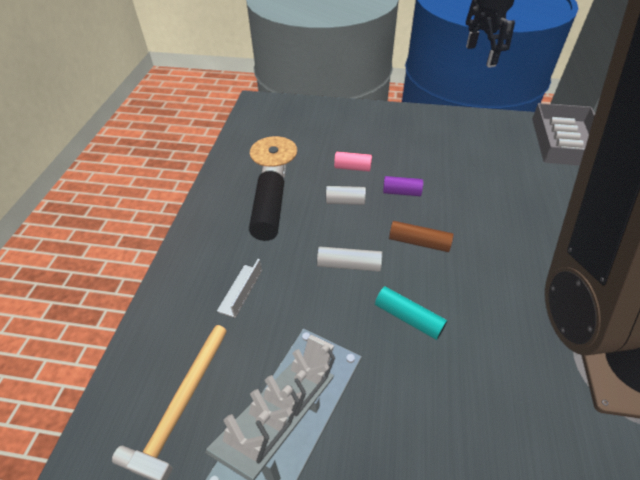

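View pics/t.png

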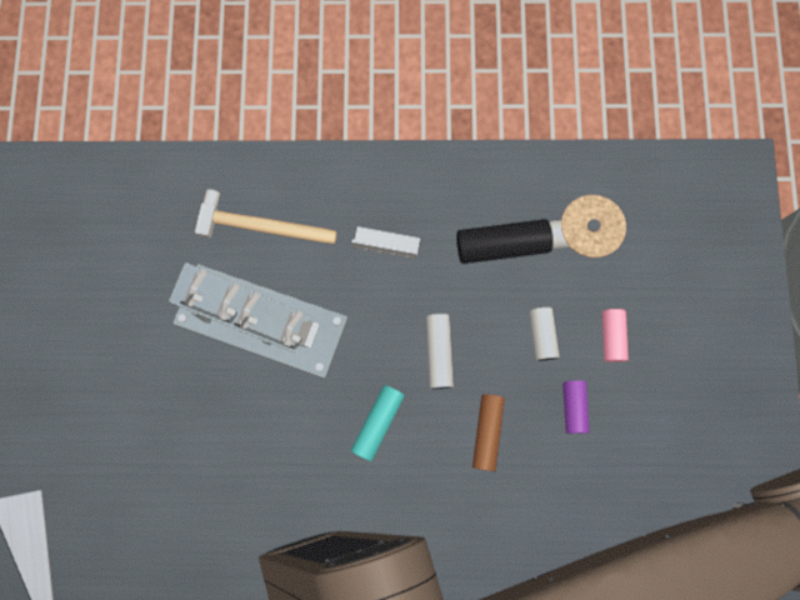

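```bash
cat > h.py <<'E'
import cv2,numpy as np
from scipy.spatial.transform import Rotation as R
from workcell import monitor,grab_frame,order,manip
def ray(f,uv):
    K,T=f["camera_matrix"],f["cam_to_world"]
    d=np.linalg.inv(K)@[uv[0],uv[1],1]; d=T[:3,:3]@(d*[1,-1,-1]); return T[:3,3],d/np.linalg.norm(d)
def plane(f,uv,z):
    o,d=ray(f,uv); return o+d*(z-o[2])/d[2]
def tri(fa,a,fb,b):
    o1,d1=ray(fa,a);o2,d2=ray(fb,b)
    s=np.linalg.lstsq(np.c_[d1,-d2],o2-o1,rcond=None)[0]
    p,q=o1+d1*s[0],o2+d2*s[1]; return (p+q)/2,np.linalg.norm(p-q)
def proj(f,P):
    T=f["cam_to_world"]; c=T[:3,:3].T@(np.asarray(P)-T[:3,3]); c=c*[1,-1,-1]; u=f["camera_matrix"]@c; return u[:2]/u[2]
def whites(f,zc=0.021):
    im=f["image"].astype(int); m=((im.min(2)>125)&(im.max(2)-im.min(2)<25)).astype(np.uint8)
    out=[]
    for c in cv2.findContours(m,0,1)[0]:
        if cv2.contourArea(c)<300: continue
        (cx,cy),(w,h),a=cv2.minAreaRect(c); bx=cv2.boxPoints(((cx,cy),(w,h),a))
        # mid-points of short sides
        e=[(bx[i]+bx[(i+1)%4])/2 for i in range(4)]
        L=[np.linalg.norm(bx[i]-bx[(i+1)%4]) for i in range(4)]
        i=0 if L[0]<L[1] else 1
        A,B=plane(f,e[i],zc),plane(f,e[i+2],zc)
        out.append(((cx,cy),(w,h),(A+B)/2,np.linalg.norm(A-B),np.degrees(np.arctan2(*(B-A)[[1,0]]))))
    return out
def st():
    o=monitor.get_obs(); r=R.from_quat(o["ee_rot"]).as_matrix()
    print("t",round(o["time_s"],2),"tcp",o["tcp_pos"].round(4),"F",o["ft_force"].round(1),"M",o["ft_torque"].round(2),"gap",round(o["finger_gap"],4),"\nx",r[:,0].round(3),"y",r[:,1].round(3),"z",r[:,2].round(3)); return o,r
E
python3 - <<'E'
from h import *
np.set_printoptions(precision=4,suppress=True)
o,r=st(); print(manip.tip_extent)
F={n:grab_frame(n) for n in("side","top")}
for n in F:
    for w in whites(F[n]): print(n,w)
s=F["side"]["image"][320:480,190:370];t=F["top"]["image"][200:310,130:285]
p=F["top"]["image"][225:320,320:510]
q=F["side"]["image"][150:290,300:460]
c=lambda i,s=(400,300):cv2.resize(i,s,interpolation=cv2.INTER_CUBIC)
cv2.imwrite("pics/jig.png",np.vstack([np.hstack([c(s,(338,300)),c(t,(423,300))]),np.hstack([c(p,(418,209)),c(q,(343,209))])])[:,:,::-1])
E
```

```text
t 0.15 tcp [ 0.2879 -0.61    0.2442] F [0.4 0.1 0.9] M [-0.05 -0.03 -0.05] gap 0.0853 
x [-0.904 -0.427 -0.   ] y [-0.001  0.002 -1.   ] z [ 0.427 -0.904 -0.002]
0.014
side ((139.3292236328125, 462.3619384765625), (55.82731628417969, 21.203441619873047), array([0.7941, 0.2866, 0.021 ]), np.float64(0.0906179502966962), np.float64(169.96391459730458))
side ((275.64215087890625, 401.59161376953125), (59.1424560546875, 160.3131561279297), array([0.6068, 0.1556, 0.021 ]), np.float64(0.2555765610616818), np.float64(63.11817166894188))
side ((237.79396057128906, 284.9615783691406), (18.37689971923828, 64.70233154296875), array([ 0.7383, -0.0537,  0.021 ]), np.float64(0.14712151691564393), np.float64(85.48828928039926))
side ((349.1091613769531, 257.2776184082031), (64.72466278076172, 18.74685287475586), array([ 0.5296, -0.1522,  0.021 ]), np.float64(0.13424612124513954), np.float64(-178.11872226518963))
side ((345.5, 194.0), (16.0, 39.0), array([ 0.5601, -0.3425,  0.021 ]), np.float64(0.09217785081869521), np.float64(8.31404644562797))
side ((568.9827880859375, 132.70689392089844), (36.4569
[... 1001 characters left out ...]
165356))
top ((203.4637908935547, 254.2013397216797), (139.17601013183594, 52.93935012817383), array([0.5914, 0.1902, 0.021 ]), np.float64(0.32361412157087166), np.float64(-109.7352300838655))
top ((308.4969787597656, 191.80206298828125), (54.01228332519531, 14.389473915100098), array([ 0.7383, -0.0508,  0.021 ]), np.float64(0.12626060065341183), np.float64(-100.94434688026472))
top ((165.4178924560547, 169.39682006835938), (14.1486234664917, 37.887245178222656), array([0.7942, 0.2862, 0.021 ]), np.float64(0.09222813121979154), np.float64(171.52066111726398))
top ((319.5, 84.0), (168.0, 639.0), array([ 1.0085, -0.0722,  0.021 ]), np.float64(1.5447726517107037), np.float64(89.74111785857987))
```

View pics/jig.png

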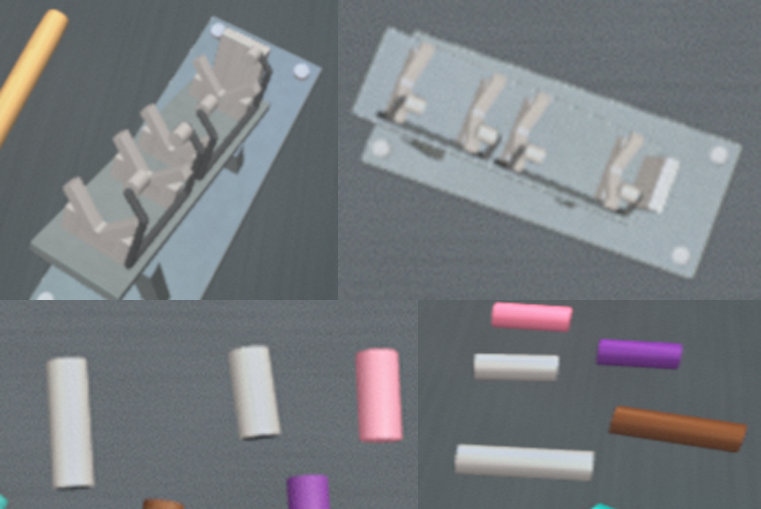

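```bash
cat >> h.py <<'E'
C30,S30=np.cos(np.pi/6),np.sin(np.pi/6)
def cradle(x0,y0,th):
    X=np.array([np.cos(th),np.sin(th),0]);Y=np.array([-np.sin(th),np.cos(th),0]);Z=np.array([0,0,1.])
    return np.array([x0,y0,.068]),np.c_[C30*X+S30*Z,Y,-S30*X+C30*Z]
E
python3 - <<'E'
from h import *
np.set_printoptions(precision=4,suppress=True)
from scipy.optimize import least_squares
F=grab_frame("top");G=grab_frame("side")
g=lambda f,u,v:((u/2.729+130),(v/2.729+200))
pts=[(g(0,403,147),'f',(-.05,-.06)),(g(0,354,277),'f',(-.05,.06)),(g(0,24,160),'f',(.25,.06))]
for u,d,l in pts: print(plane(F,u,.012))
rol=[(75,105),(149,136),(197,155),(290,192)]
s=[(p[0]/1.878+190,p[1]/1.875+320) for p in [(139,180),(184,132)]]
def res(p):
    o,M=cradle(*p); r=[]
    for u,_,(a,b) in pts:
        P=np.array([o[0],o[1],0])+a*np.array([np.cos(p[2]),np.sin(p[2]),0])+b*np.array([-np.sin(p[2]),np.cos(p[2]),0]); P[2]=.012
        r+=list(proj(F,P)-u)
    return r
q=least_squares(res,[.58,.1,1.9]); print(q.x,np.degrees(q.x[2]),q.fun)
o,M=cradle(*q.x)
for x in (.214,.136,.116,.014): print("roller",(proj(F,o+M@[x,.018,.021])-[130,200])*2.729+[338,0])
print("stoptop",(proj(F,o+M@[-.006,0,.012])-[130,200])*2.729+[338,0], "side", (proj(G,o+M@[-.006,0,.012])-[190,320])*[1.878,1.875])
for x in (.214,.136,.116,.014): print("side roller",(proj(G,o+M@[x,.018,.021])-[190,320])*[1.878,1.875])
for n in ((-.05,-.06),(-.05,.06)):
    P=np.array([o[0],o[1],.012])+n[0]*np.array([np.cos(q.x[2]),np.sin(q.x[2]),0])+n[1]*M[:,1]; print("side foot",(proj(G,P)-[190,320])*[1.878,1.875])
E
```

```text
[0.593  0.0197 0.012 ]
[0.4834 0.0589 0.012 ]
[0.5824 0.3395 0.012 ]
[0.555  0.0856 1.2272] 70.31561204215402 [ 0.6186 -0.6868  0.0776  0.7735 -0.7    -0.1425]
roller [401.9329  98.6945]
roller [498.2367 138.5168]
roller [522.1197 148.3925]
roller [639.1109 196.7691]
stoptop [665.1628 184.4277] side [245.9828  38.318 ]
side roller [128.1586 190.485 ]
side roller [187.347  125.5113]
side roller [200.4165 111.1643]
side roller [257.0049  49.0447]
side foot [212.5614  12.765 ]
side foot [322.4754  65.7828]
```

Emit:
play_rows(
  travel=[
    [-0.042,0.01,-0.031],
    [-0.084,0.02,-0.062],
    [-0.126,0.03,-0.093],
    [-0.167,0.04,-0.124],
    [-0.209,0.05,-0.155],
  ],
  yaw=[5,10,15,20,23.1],
  jaw=[1,1,1,1,1],
)

```text
time_s: 0.85
tcp_pos: [0.4044, -0.3923, 0.1978]
ee_rot: [-0.012, 0.707, -0.707, 0.012]
ft_force: [0.5, -0.1, 0.5]
finger_gap: 0.0854
```

```bash
cat >> h.py <<'E'
def to(p,head=None):
    """shift in tool axes and yaw to reach TCP p with tool x heading head (deg)"""
    o,r=st(); print("travel",(r.T@(np.array(p)-o["tcp_pos"])).round(4))
    h=np.degrees(np.arctan2(r[1,0],r[0,0])); print("head",h.round(2),"yaw",None if head is None else ((h-head+180)%360-180).round(2))
E
python3 -c "
from h import *
to([.534,-.1505,.12],182.2)"
```

```text
t 0.85 tcp [ 0.4044 -0.3923  0.1978] F [ 0.5 -0.1  0.5] M [-0.04 -0.07 -0.  ] gap 0.0854 
x [-0.999 -0.034 -0.   ] y [ 0.  0. -1.] z [ 0.034 -0.999 -0.   ]
travel [-0.1378  0.0779 -0.2372]
head -178.03 yaw -0.23
```

Emit:
play_rows(
  travel=[
    [-0.025,0.01,-0.042],
    [-0.05,0.025,-0.084],
    [-0.075,0.04,-0.128],
    [-0.1,0.05,-0.17],
    [-0.12,0.06,-0.208],
  ],
  yaw=[0,0,0,0,0],
  jaw=[1,1,1,1,1],
)

```text
time_s: 1.35
tcp_pos: [0.5181, -0.1785, 0.1378]
ee_rot: [0.012, -0.707, 0.707, -0.013]
ft_force: [0.4, 0.4, 0.5]
finger_gap: 0.0851
```

```bash
python3 -c "
from h import *
np.set_printoptions(precision=4,suppress=True)
to([.534,-.1505,.10],182.2)
f=grab_frame('wrist'); cv2.imwrite('pics/w1.png',f['image'][:,:,::-1])
for w in whites(f): print(w)
"
```

```text
t 1.35 tcp [ 0.5181 -0.1785  0.1378] F [0.4 0.4 0.5] M [-0.03 -0.03  0.02] gap 0.0851 
x [-0.999 -0.034 -0.001] y [ 0.001 -0.    -1.   ] z [ 0.034 -0.999  0.   ]
travel [-0.0168  0.0378 -0.0275]
head -178.04 yaw -0.24
((271.88348388671875, 217.93710327148438), (206.92271423339844, 69.33749389648438), array([ 0.5253, -0.1482,  0.021 ]), np.float64(0.14291493962802537), np.float64(-177.64950691626626))
((570.22216796875, 179.02865600585938), (77.35867309570312, 158.81240844726562), array([ 0.5606, -0.3406,  0.021 ]), np.float64(0.10227972793312116), np.float64(-173.8279080758755))
```

View pics/w1.png

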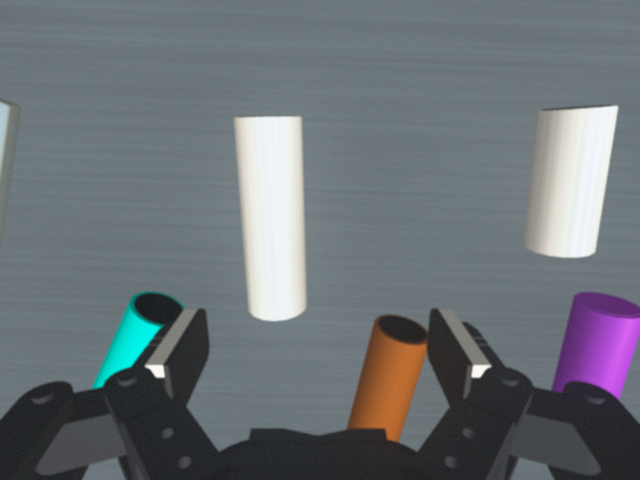

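```bash
python3 -c "
from h import *
np.set_printoptions(precision=4,suppress=True)
f=grab_frame('wrist');print(f['cam_to_world'][:3,3])
A,B=plane(f,(268,117),.042),plane(f,(277,318),.042);print(A,B,(A+B)/2,np.linalg.norm(A-B))
A,B=plane(f,(577,108),.042),plane(f,(563,254),.042);print(A,B,(A+B)/2,np.linalg.norm(A-B))
"
```

```text
[ 0.5975 -0.1696  0.263 ]
[ 0.5959 -0.1411  0.042 ] [ 0.4703 -0.1467  0.042 ] [ 0.5331 -0.1439  0.042 ] 0.12572843950592463
[ 0.6071 -0.3109  0.042 ] [ 0.5221 -0.3233  0.042 ] [ 0.5646 -0.3171  0.042 ] 0.08589715254019055
```

Emit:
play_rows(
  travel=[
    [-0.004,0.0,-0.007],
    [-0.008,0.01,-0.014],
    [-0.012,0.02,-0.02],
    [-0.016,0.03,-0.027],
    [-0.016,0.038,-0.0275],
  ],
  yaw=[0,0,0,0,0],
  jaw=[1,1,1,1,1],
)

```text
time_s: 1.95
tcp_pos: [0.5322, -0.1463, 0.0966]
ee_rot: [-0.015, 0.708, -0.706, 0.013]
ft_force: [-0.3, -0.5, -0.9]
finger_gap: 0.0855
```

Emit:
play_rows(
  travel=[
    [-0.002,0.03,0.002],
    [-0.004,0.06,0.004],
    [-0.004,0.073,0.004],
    [-0.004,0.077,0.004],
    [-0.004,0.077,0.004],
  ],
  yaw=[0,0,0,0,0],
  jaw=[1,1,1,0.6,0.3],
  newtons=20,
)

```text
time_s: 2.45
tcp_pos: [0.536, -0.15, 0.0194]
ee_rot: [-0.016, 0.708, -0.705, 0.013]
ft_force: [-0.3, -0.3, 0.4]
finger_gap: 0.059
```

Emit:
play_rows(
  travel=[
    [0,0,0],
    [0,0,0],
    [0,0,0],
    [0,0,0],
    [0,0,0],
  ],
  yaw=[0,0,0,0,0],
  jaw=[0.2,0.2,0.2,0.2,0.2],
)

```text
time_s: 2.95
tcp_pos: [0.537, -0.1503, 0.0208]
ee_rot: [-0.015, 0.708, -0.706, 0.014]
ft_force: [0.2, 1.5, 6.2]
finger_gap: 0.0412
```

Emit:
play_rows(
  travel=[
    [0,-0.02,0],
    [0,-0.05,0],
    [0,-0.08,0],
    [0,-0.11,0],
    [0,-0.14,0],
  ],
  yaw=[0,0,0,0,0],
  jaw=[0.2,0.2,0.2,0.2,0.2],
)

```text
time_s: 3.45
tcp_pos: [0.5362, -0.1504, 0.1605]
ee_rot: [-0.016, 0.708, -0.705, 0.013]
ft_force: [0.2, 0.1, -4.2]
finger_gap: 0.0411
```

```bash
python3 -c "
from h import *
np.set_printoptions(precision=4,suppress=True)
to([.577,.132,.20],250.3)
f=grab_frame('side'); cv2.imwrite('pics/s1.png',cv2.resize(f['image'][100:340,200:520,::-1],(800,600)))
"
```

```text
t 3.45 tcp [ 0.5362 -0.1504  0.1605] F [ 0.2  0.1 -4.2] M [-0.01 -0.04 -0.  ] gap 0.0411 
x [-0.999 -0.04   0.004] y [-0.004  0.004 -1.   ] z [ 0.04  -0.999 -0.004]
travel [-0.052  -0.0385 -0.2807]
head -177.7 yaw -68.0
```

View pics/s1.png

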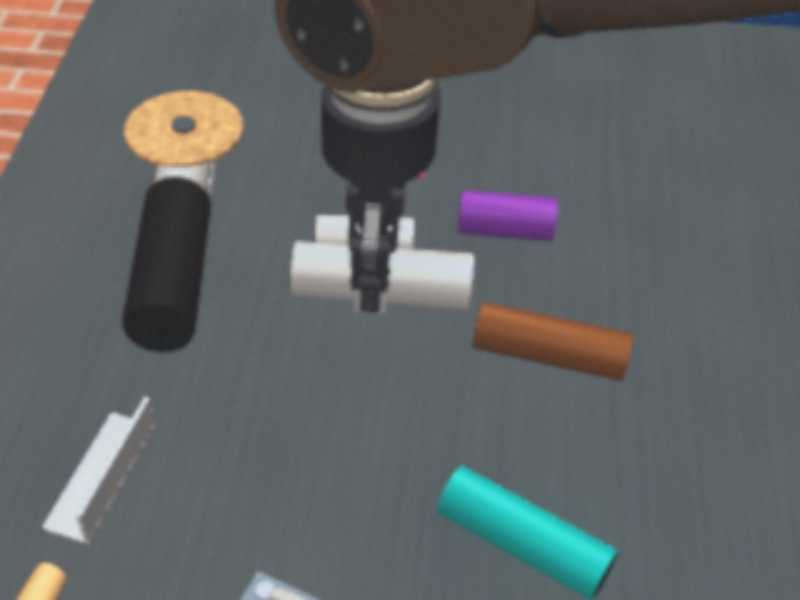

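Emit:
play_rows(
  travel=[
    [-0.006,-0.01,-0.035],
    [-0.012,-0.03,-0.07],
    [-0.018,-0.04,-0.105],
    [-0.024,-0.04,-0.14],
    [-0.03,-0.04,-0.175],
  ],
  yaw=[-8,-16,-24,-32,-40],
  jaw=[0.2,0.2,0.2,0.2,0.2],
)

```text
time_s: 4.0
tcp_pos: [0.5614, 0.0256, 0.2054]
ee_rot: [0.256, -0.658, 0.659, -0.258]
ft_force: [0.1, 0.1, -3.6]
finger_gap: 0.0416
```

```bash
python3 -c "
from h import *
to([.5693,.1256,.20],250.3)
"
```

```text
t 4.0 tcp [0.5614 0.0256 0.2054] F [ 0.1  0.1 -3.6] M [-0.01 -0.03  0.03] gap 0.0416 
x [-0.736 -0.677 -0.002] y [ 0.003 -0.    -1.   ] z [ 0.677 -0.736  0.003]
travel [-0.0736  0.0054 -0.0682]
head -137.36 yaw -27.66
```

Emit:
play_rows(
  travel=[
    [-0.02,0.0,-0.018],
    [-0.04,0.0,-0.036],
    [-0.06,0.003,-0.055],
    [-0.0736,0.005,-0.068],
    [-0.0736,0.005,-0.068],
  ],
  yaw=[-7,-14,-21,-27.7,-27.7],
  jaw=[0.2,0.2,0.2,0.2,0.2],
)

```text
time_s: 4.5
tcp_pos: [0.568, 0.1275, 0.1975]
ee_rot: [-0.409, 0.577, -0.577, 0.408]
ft_force: [-0.6, -0.4, -3.1]
finger_gap: 0.0413
```

```bash
python3 - <<'E'
from h import *
np.set_printoptions(precision=4,suppress=True)
to([.5693,.1256,.17],250.3)
f=grab_frame('top');w=grab_frame("wrist");s=grab_frame("side")
o,M=cradle(.555,.0856,1.2272)
def draw(f):
    im=f["image"][:,:,::-1].copy()
    for x in(.023,.107,.145,.205):
        cv2.circle(im,tuple(int(v) for v in proj(f,o+M@[x,.018,.021])),2,(0,0,255),-1)
        for y in(-.026,.026): cv2.circle(im,tuple(int(v) for v in proj(f,o+M@[x,y,-.003])),1,(0,255,0),-1)
    return im
a=draw(f)[190:310,120:280];b=draw(s)[310:480,180:407]
cv2.imwrite("pics/m2.png",np.vstack([np.hstack([cv2.resize(a,(400,300)),cv2.resize(b,(400,300))]),cv2.resize(draw(w),(400,300))[:,list(range(400))+[0]*400]]))
E
```

```text
t 4.5 tcp [0.568  0.1275 0.1975] F [-0.6 -0.4 -3.1] M [-0.06 -0.01  0.02] gap 0.0413 
x [-0.333 -0.943  0.   ] y [-0. -0. -1.] z [ 0.943 -0.333 -0.   ]
travel [0.0013 0.0275 0.0018]
head -109.44 yaw 0.26
```

View pics/m2.png

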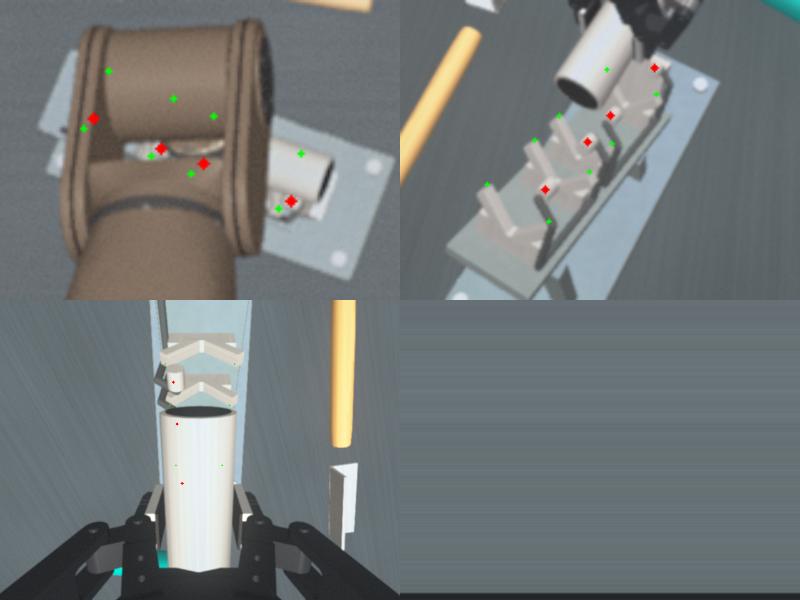

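```bash
python3 - <<'E'
from h import *
np.set_printoptions(precision=1,suppress=True)
w=grab_frame("wrist")
o,M=cradle(.555,.0856,1.2272)
for x in (.145,.205):
  for xx in (x-.005,x+.005): print(xx,proj(w,o+M@[xx,0,-.0297])*.625, [ (proj(w,o+M@[xx,y,-.003])*.625) for y in (-.026,.026)])
cv2.imwrite("pics/w3.png",cv2.resize(w["image"][480:0:-1][::-1][500-480:,][:,:,::-1][480-480:260*1][:,200:440],None,fx=3,fy=3)[300:])
im=cv2.resize(w["image"][500-20-0-480+0:700][:,:,::-1][20:220][:, 220:420] if 0 else w["image"][40:160+40,230:430,::-1],None,fx=3,fy=3)
cv2.imwrite("pics/w3.png",im)
E
```

```text
0.13999999999999999 [198.2  52.4] [array([232.3,  68.8]), array([164.2,  68.9])]
0.15 [198.2  40.4] [array([233.8,  56.3]), array([162.7,  56.3])]
0.19999999999999998 [198.1 -37.2] [array([243.4, -27.1]), array([153. , -27.1])]
0.21 [198.1 -57.4] [array([245.9, -49.6]), array([150.3, -49.5])]
```

View pics/w3.png

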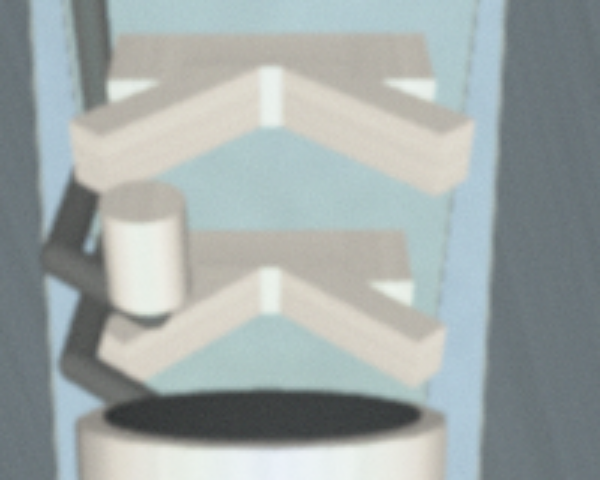

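Emit:
play_rows(
  travel=[
    [0.001,0.01,0.0017],
    [0.0013,0.02,0.0017],
    [0.0013,0.0275,0.0017],
    [0.0013,0.0325,0.0017],
    [0.0013,0.0325,0.0017],
  ],
  yaw=[0.2,0.2,0.2,0.2,0.2],
  jaw=[0.2,0.2,0.2,0.2,0.2],
  newtons=20,
)

```text
time_s: 5.2
tcp_pos: [0.5696, 0.1226, 0.1653]
ee_rot: [0.406, -0.579, 0.579, -0.405]
ft_force: [-0.3, 0.5, -2.9]
finger_gap: 0.0415
```

```bash
python3 -c "
from h import *
to([.5693,.1256,.145],250.3)
"
```

```text
t 5.2 tcp [0.5696 0.1226 0.1653] F [-0.3  0.5 -2.9] M [ 0.07  0.03 -0.  ] gap 0.0415 
x [-0.342 -0.94   0.001] y [-0.001 -0.001 -1.   ] z [ 0.94  -0.342 -0.   ]
travel [-0.0027  0.0203 -0.0012]
head -109.98 yaw -0.28
```

Emit:
play_rows(
  travel=[
    [-0.001,0.002,-0.001],
    [-0.002,0.004,-0.001],
    [-0.002,0.006,-0.001],
    [-0.002,0.008,-0.001],
    [-0.002,0.01,-0.001],
  ],
  yaw=[0,-0.2,-0.2,-0.2,-0.2],
  jaw=[0.2,0.2,0.2,0.2,0.2],
)

```text
time_s: 5.7
tcp_pos: [0.5711, 0.1245, 0.157]
ee_rot: [0.406, -0.577, 0.58, -0.408]
ft_force: [3.2, -1.5, 1.7]
finger_gap: 0.0411
```

```bash
python3 -c "
from h import *
to([.5693,.1256,.145],250.3)
"
```

```text
t 5.7 tcp [0.5711 0.1245 0.157 ] F [ 3.2 -1.5  1.7] M [-0.22 -0.53 -0.1 ] gap 0.0411 
x [-0.339 -0.941  0.   ] y [ 0.005 -0.002 -1.   ] z [ 0.941 -0.339  0.005]
travel [-0.0004  0.012  -0.0021]
head -109.8 yaw -0.1
```

Emit:
play_rows(
  travel=[
    [0,0.002,-0.001],
    [0,0.004,-0.001],
    [0,0.006,-0.001],
    [0,0.008,-0.001],
    [0,0.01,-0.001],
  ],
  yaw=[0,0,0,0,0],
  jaw=[0.2,0.2,0.2,0.2,0.2],
)

```text
time_s: 6.2
tcp_pos: [0.5712, 0.124, 0.1474]
ee_rot: [0.405, -0.576, 0.581, -0.408]
ft_force: [4.9, -4.6, 1.0]
finger_gap: 0.0411
```

```bash
python3 - <<'E'
from h import *
to([.5693,.1256,.145],250.3)
s=grab_frame("side");w=grab_frame("wrist")
cv2.imwrite("pics/m4.png",np.hstack([cv2.resize(s["image"][300:440,210:397],(480,360)),cv2.resize(w["image"][:360,160:480],(320,360))])[:,:,::-1])
E
```

```text
t 6.2 tcp [0.5712 0.124  0.1474] F [ 4.9 -4.6  1. ] M [-0.42 -0.67 -0.17] gap 0.0411 
x [-0.339 -0.941  0.   ] y [ 0.007 -0.003 -1.   ] z [ 0.941 -0.339  0.008]
travel [-0.0008  0.0024 -0.0023]
head -109.82 yaw -0.12
```

View pics/m4.png

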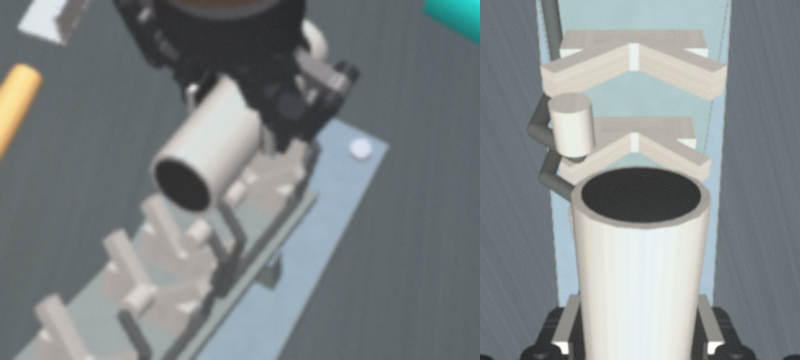

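Emit:
play_rows(
  travel=[
    [-0.0015,0.0026,-0.001],
    [-0.003,0.0052,-0.002],
    [-0.0045,0.0078,-0.002],
    [-0.006,0.0104,-0.002],
    [-0.0075,0.013,-0.002],
  ],
  yaw=[0,0,0,0,0],
  jaw=[0.2,0.2,0.2,0.2,0.2],
)

```text
time_s: 6.8
tcp_pos: [0.5753, 0.1291, 0.1369]
ee_rot: [0.404, -0.573, 0.584, -0.41]
ft_force: [6.9, -11.3, 9.3]
finger_gap: 0.0411
```

```bash
cat >> h.py <<'E'
def cr():
    o,r=st(); c,M=cradle(.555,.0856,1.2272); print("cradle mm",(1000*M.T@(o["tcp_pos"]-c)).round(1),"Fc",(M.T@o["ft_force"]).round(1), "head",np.degrees(np.arctan2(r[1,0],r[0,0])).round(2)+360)
    print("Mtool",(r.T@o["ft_torque"]).round(2))
E
python3 -c "
from h import *
cr()"
```

```text
t 6.8 tcp [0.5753 0.1291 0.1369] F [  6.9 -11.3   9.3] M [-1.49 -0.98 -0.11] gap 0.0411 
x [-0.338 -0.941  0.003] y [ 0.016 -0.009 -1.   ] z [ 0.941 -0.338  0.018]
cradle mm [75.8 -4.4 35.7] Fc [ -2.5 -10.3  12.2] head 250.23000000000002
Mtool [ 1.43  0.1  -1.08]
```

```bash
python3 - <<'E'
from h import *
s=grab_frame("side");w=grab_frame("wrist")
cv2.imwrite("pics/m5.png",np.hstack([cv2.resize(s["image"][300:440,240:380],(480,480)),cv2.resize(w["image"][80:400,160:480],(480,480))])[:,:,::-1][:,:800])
E
```

```text
(no output)
```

View pics/m5.png

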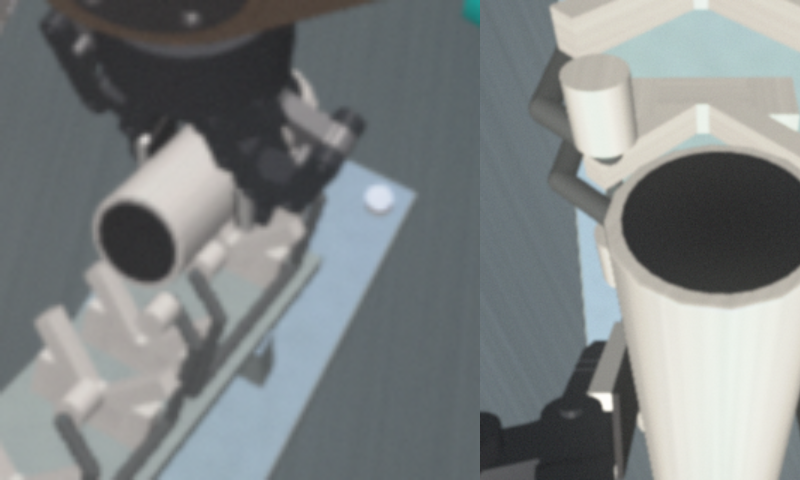

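```bash
python3 - <<'E'
from h import *
w=grab_frame("wrist");cr()
o=monitor.get_obs();_,M=cradle(.555,.0856,1.2272)
for th in (24,27,30,33):
  X=np.array([.337,.9415,0])*np.cos(np.radians(th))+np.array([0,0,np.sin(np.radians(th))]);N=np.array([.337,.9415,0])*-np.sin(np.radians(th))+np.array([0,0,np.cos(np.radians(th))])
  for dz in (0,.008):
    c=o["tcp_pos"]+[0,0,dz]+X*.060; T=w["cam_to_world"]
    print(th,dz,proj(w,c).round(0),"top",proj(w,c+N*.021).round(0),"bot",proj(w,c-N*.021).round(0),"width",(42*379.5/-(T[:3,:3].T@(c-T[:3,3]))[2]/1000).round(0))
E
```

```text
t 6.95 tcp [0.5753 0.1294 0.1366] F [ 7.3 -8.5  4.9] M [-1.21 -0.96 -0.11] gap 0.041 
x [-0.339 -0.941  0.002] y [ 0.016 -0.007 -1.   ] z [ 0.941 -0.339  0.017]
cradle mm [76.  -4.4 35.4] Fc [-2.4 -9.7  7. ] head 250.19
Mtool [ 1.31  0.1  -0.81]
24 0 [318. 206.] top [320. 260.] bot [317. 166.] width 151.0
24 0.008 [319. 213.] top [321. 273.] bot [317. 169.] width 163.0
27 0 [318. 213.] top [320. 273.] bot [317. 169.] width 155.0
27 0.008 [319. 221.] top [321. 288.] bot [318. 172.] width 167.0
30 0 [319. 221.] top [320. 287.] bot [317. 172.] width 158.0
30 0.008 [319. 230.] top [321. 303.] bot [318. 176.] width 171.0
33 0 [319. 230.] top [321. 301.] bot [317. 176.] width 161.0
33 0.008 [320. 240.] top [322. 319.] bot [318. 180.] width 175.0
```

Emit:
play_rows(
  travel=[
    [-0.001,0.002,-0.001],
    [-0.0025,0.004,-0.002],
    [-0.0035,0.006,-0.003],
    [-0.0045,0.008,-0.004],
    [-0.006,0.0104,-0.004],
  ],
  yaw=[0,0,0,0,0],
  jaw=[0.2,0.2,0.2,0.2,0.2],
  newtons=40,
)

```text
time_s: 7.45
tcp_pos: [0.5773, 0.1349, 0.1284]
ee_rot: [0.401, -0.571, 0.587, -0.412]
ft_force: [8.2, -5.2, 0.8]
finger_gap: 0.0409
```

```bash
python3 -c "
from h import *
cr()"
```

```text
t 7.45 tcp [0.5773 0.1349 0.1284] F [ 8.2 -5.2  0.8] M [-0.67 -1.21 -0.16] gap 0.0409 
x [-0.339 -0.941  0.   ] y [ 0.026 -0.01  -1.   ] z [ 0.94  -0.339  0.027]
cradle mm [76.9 -4.4 25.3] Fc [-1.5 -9.4  1.7] head 250.17000000000002
Mtool [ 1.36  0.15 -0.22]
```

Emit:
play_rows(
  travel=[
    [-0.001,0.002,-0.001],
    [-0.002,0.004,-0.002],
    [-0.003,0.006,-0.003],
    [-0.004,0.008,-0.004],
    [-0.005,0.0104,-0.004],
  ],
  yaw=[0,0,0,0,0],
  jaw=[0.2,0.2,0.2,0.2,0.2],
)

```text
time_s: 7.95
tcp_pos: [0.5778, 0.1401, 0.1185]
ee_rot: [0.399, -0.569, 0.588, -0.414]
ft_force: [9.4, -3.2, -2.6]
finger_gap: 0.0404
```

```bash
python3 -c "
from h import *
cr()"
```

```text
t 7.95 tcp [0.5778 0.1401 0.1185] F [ 9.4 -3.2 -2.6] M [-0.51 -1.26  0.03] gap 0.0404 
x [-0.339 -0.941 -0.001] y [ 0.032 -0.011 -0.999] z [ 0.94  -0.338  0.034]
cradle mm [76.3 -3.2 14.2] Fc [-1.2 -9.9 -2.4] head 250.20999999999998
Mtool [ 1.36 -0.03 -0.05]
```

Emit:
play_rows(
  travel=[
    [-0.001,0.0017,0],
    [-0.002,0.0035,0],
    [-0.003,0.0052,0],
    [-0.004,0.007,0],
    [-0.0045,0.0085,0],
  ],
  yaw=[0,0,0,0,0],
  jaw=[0.2,0.2,0.2,0.2,0.2],
)

```text
time_s: 8.45
tcp_pos: [0.5805, 0.1434, 0.1093]
ee_rot: [0.4, -0.567, 0.589, -0.415]
ft_force: [5.0, -4.5, -2.6]
finger_gap: 0.0408
```

```bash
python3 -c "
from h import *
cr()"
```

```text
t 8.45 tcp [0.5805 0.1434 0.1093] F [ 5.  -4.5 -2.6] M [-0.45 -1.    0.33] gap 0.0408 
x [-0.336 -0.942  0.   ] y [ 0.035 -0.013 -0.999] z [ 0.941 -0.336  0.037]
cradle mm [75.2 -4.5  4.3] Fc [-3.4 -6.2 -1. ] head 250.35
Mtool [ 1.1  -0.34 -0.07]
```

Emit:
play_rows(
  travel=[
    [0.0005,0.001,-0.001],
    [0.001,0.002,-0.002],
    [0.001,0.003,-0.003],
    [0.001,0.003,-0.004],
    [0.001,0.003,-0.005],
  ],
  yaw=[0,0,0,0,0],
  jaw=[0.2,0.2,0.2,0.2,0.2],
)

```text
time_s: 8.95
tcp_pos: [0.5768, 0.1444, 0.1055]
ee_rot: [0.399, -0.566, 0.589, -0.417]
ft_force: [7.7, 0.3, -4.8]
finger_gap: 0.0412
```

```bash
python3 - <<'E'
from h import *
cr()
s=grab_frame("side");w=grab_frame("wrist")
cv2.imwrite("pics/m6.png",np.hstack([cv2.resize(s["image"][310:430,240:360],(480,480)),cv2.resize(w["image"][80:400,160:480],(480,480))])[:,:,::-1])
E
```

```text
t 8.95 tcp [0.5768 0.1444 0.1055] F [ 7.7  0.3 -4.8] M [ 0.05 -1.38  0.23] gap 0.0412 
x [-0.335 -0.942 -0.002] y [ 0.04  -0.012 -0.999] z [ 0.941 -0.335  0.041]
cradle mm [73.1 -0.7  1.1] Fc [ 0.1 -7.2 -5.6] head 250.43
Mtool [ 1.29 -0.21  0.52]
```

View pics/m6.png

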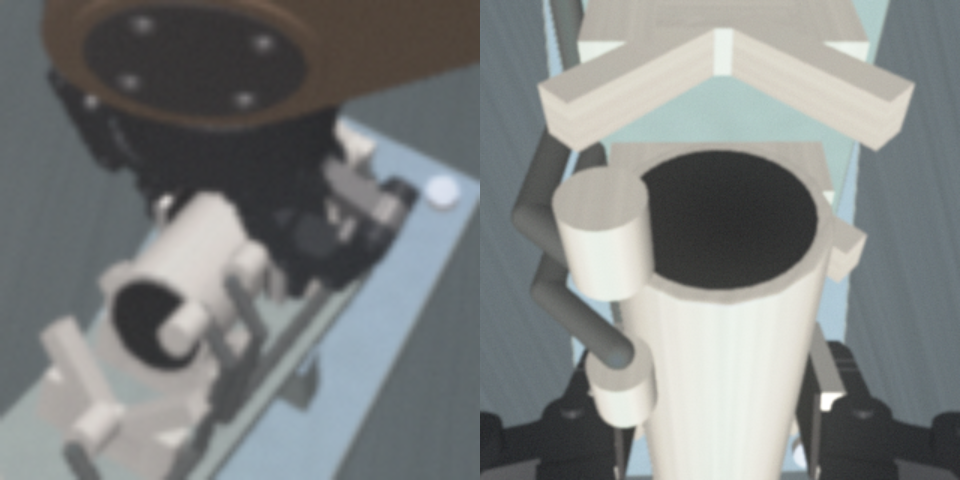

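```bash
python3 - <<'E'
from h import *
w=grab_frame("wrist");cr();o,M=cradle(.555,.0856,1.2272)
f=lambda p:((proj(w,o+M@p)-[160,80])*1.5+[480,0]).round(0)
print("V145",f([.140,0,-.0297]),f([.150,0,-.0297]))
for x in(.145,.107): print(x,"caps",f([x+.007,.018,.021]),f([x-.007,.018,.021]))
for a in (.1,.2,.3):
  y,z=.030-.012*np.cos(a)+.054*np.sin(a),-.033+.054*np.cos(a)+.012*np.sin(a); print(a,y,z,f([.114,y,z]))
print("pipe end c for x,z:",[f([.130+d,0,z]) for d in(.003,) for z in (0,.003)])
E
```

```text
t 9.1 tcp [0.5767 0.1445 0.1055] F [ 7.7 -0.1 -4.5] M [ 0.12 -1.27  0.18] gap 0.0408 
x [-0.335 -0.942 -0.002] y [ 0.039 -0.012 -0.999] z [ 0.941 -0.335  0.041]
cradle mm [73.1 -0.6  1. ] Fc [-0.  -7.3 -5.1] head 250.44
Mtool [ 1.15 -0.16  0.54]
V145 [715.  81.] [716.  35.]
0.145 caps [590. 219.] [604. 285.]
0.107 caps [620. 367.] [628. 403.]
0.1 0.02345095451559241 0.02192822592477533 [589. 373.]
0.2 0.0289673449288384 0.022307627172967782 [557. 375.]
0.3 0.034494053290205065 0.022134412892718794 [525. 375.]
pipe end c for x,z: [array([720., 207.]), array([720., 219.])]
```

Emit:
play_rows(
  travel=[
    [0,0.001,-0.001],
    [0.0005,0.0015,-0.001],
    [0.0015,0.002,-0.001],
    [0.002,0.0025,-0.001],
    [0.003,0.003,-0.001],
  ],
  yaw=[0,0,0,0,0],
  jaw=[0.2,0.2,0.2,0.2,0.2],
)

```text
time_s: 9.6
tcp_pos: [0.5772, 0.1449, 0.104]
ee_rot: [0.395, -0.567, 0.589, -0.419]
ft_force: [6.4, 9.9, 1.8]
finger_gap: 0.0409
```

```bash
python3 -c "
from h import *
cr()"
```

```text
t 9.6 tcp [0.5772 0.1449 0.104 ] F [6.4 9.9 1.8] M [ 1.63 -0.92 -0.01] gap 0.0409 
x [-0.336 -0.942 -0.011] y [ 0.046 -0.005 -0.999] z [ 0.941 -0.337  0.045]
cradle mm [72.9 -1.  -0.5] Fc [10.9 -2.7 -4.2] head 250.34
Mtool [0.32 0.09 1.85]
```

Emit:
play_rows(
  travel=[
    [0,0,0],
    [0,0,0],
    [0,0,0],
    [0,0,0],
    [0,0,0],
  ],
  yaw=[0,0,0,0,0],
  jaw=[0.55,0.6,0.65,0.65,0.65],
)

```text
time_s: 10.1
tcp_pos: [0.5767, 0.1448, 0.1035]
ee_rot: [0.395, -0.567, 0.589, -0.419]
ft_force: [-0.5, -0.3, 0.9]
finger_gap: 0.0556
```

```bash
python3 - <<'E'
from h import *
cr();w=grab_frame("wrist");o,M=cradle(.555,.0856,1.2272)
f=lambda p:((proj(w,o+M@p)-[160,80])*1.5).round(0)
print("V145",f([.140,0,-.0297]),f([.150,0,-.0297]),"caps",[f([x+.007,.018,.021]) for x in(.145,.107)],"end",f([.130,0,0]),f([.13,0,.021]),f([.13,0,-.021]))
cv2.imwrite("pics/m7.png",cv2.resize(w["image"][80:400,160:480],(480,480))[:,:,::-1])
E
```

```text
t 10.1 tcp [0.5767 0.1448 0.1035] F [-0.5 -0.3  0.9] M [-0.08  0.   -0.02] gap 0.0556 
x [-0.337 -0.942 -0.01 ] y [ 0.045 -0.005 -0.999] z [ 0.941 -0.337  0.044]
cradle mm [72.4 -0.5 -0.7] Fc [0.  0.3 1. ] head 250.32999999999998
Mtool [ 0.03  0.01 -0.08]
V145 [235.  82.] [236.  36.] caps [array([109., 220.]), array([140., 372.])] end [240. 221.] [246. 318.] [236. 148.]
```

View pics/m7.png

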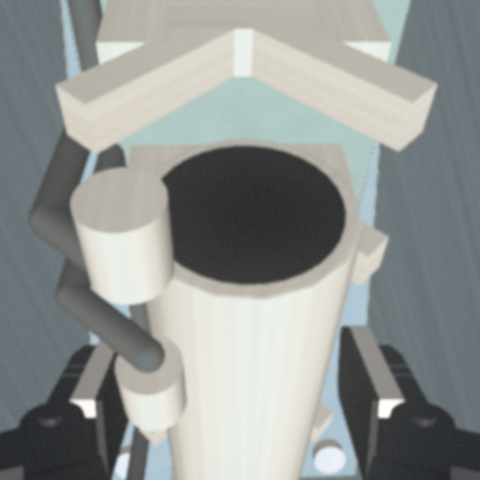

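Emit:
play_rows(
  travel=[
    [0,-0.01,0.0004],
    [0,-0.025,0.001],
    [-0.001,-0.05,0.002],
    [-0.001,-0.085,0.0037],
    [-0.001,-0.12,0.0053],
  ],
  yaw=[0,0,0,0,0],
  jaw=[0.65,0.65,0.65,0.65,0.8],
)

```text
time_s: 10.65
tcp_pos: [0.5767, 0.1445, 0.2264]
ee_rot: [0.395, -0.567, 0.589, -0.419]
ft_force: [0.0, -0.9, -0.4]
finger_gap: 0.0675
```

```bash
python3 -c "
from h import *
to([.560,-.337,.20],187)"
```

```text
t 10.65 tcp [0.5767 0.1445 0.2264] F [ 0.  -0.9 -0.4] M [ 0.04  0.   -0.02] gap 0.0675 
x [-0.337 -0.942 -0.011] y [ 0.046 -0.005 -0.999] z [ 0.941 -0.337  0.045]
travel [0.4593 0.0281 0.1452]
head -109.67 yaw 63.33
```

Emit:
play_rows(
  travel=[
    [0.045,0.003,0.014],
    [0.09,0.006,0.028],
    [0.135,0.009,0.042],
    [0.18,0.012,0.056],
    [0.225,0.015,0.07],
  ],
  yaw=[8,16,24,32,40],
  jaw=[0.8,1,1,1,1],
)

```text
time_s: 11.15
tcp_pos: [0.5676, -0.0928, 0.2143]
ee_rot: [0.167, -0.676, 0.689, -0.199]
ft_force: [0.5, 0.3, 0.6]
finger_gap: 0.0855
```

```bash
python3 -c "
from h import *
to([.556,-.341,.15],187)"
```

```text
t 11.15 tcp [ 0.5676 -0.0928  0.2143] F [0.5 0.3 0.6] M [ 0.09 -0.    0.  ] gap 0.0855 
x [-0.865 -0.5   -0.04 ] y [ 0.049 -0.006 -0.999] z [ 0.499 -0.866  0.03 ]
travel [0.1367 0.0652 0.2071]
head -149.96 yaw 23.04
```

Emit:
play_rows(
  travel=[
    [0.027,0.013,0.041],
    [0.054,0.026,0.082],
    [0.081,0.039,0.123],
    [0.108,0.052,0.164],
    [0.135,0.065,0.205],
  ],
  yaw=[7,14,20,23,23],
  jaw=[1,1,1,1,1],
)

```text
time_s: 11.65
tcp_pos: [0.5567, -0.3357, 0.1531]
ee_rot: [0.025, -0.702, 0.709, -0.061]
ft_force: [1.0, -0.1, -0.7]
finger_gap: 0.0856
```

```bash
python3 - <<'E'
from h import *
np.set_printoptions(precision=4,suppress=True)
to([.556,-.341,.026],187)
w=grab_frame("wrist");t=grab_frame("top");s=grab_frame("side")
for x in whites(w,.042): print(x)
cv2.imwrite("pics/m8.png",np.hstack([cv2.resize(t["image"][200:310,130:285],(423,300)),cv2.resize(s["image"][320:480,190:370],(338,300))])[:,:,::-1])
cv2.imwrite("pics/wS.png",w["image"][:,:,::-1])
# short pipe outline by mask
im=w["image"].astype(int);m=((im.min(2)>125)&(im.max(2)-im.min(2)<30)).astype(np.uint8)
c=[c for c in cv2.findContours(m,0,1)[0] if cv2.contourArea(c)>3000]
for k in c: print(cv2.approxPolyDP(k,8,True)[:,0].tolist())
E
```

```text
t 11.65 tcp [ 0.5567 -0.3357  0.1531] F [ 1.  -0.1 -0.7] M [-0.01 -0.04 -0.02] gap 0.0856 
x [-0.991 -0.121 -0.05 ] y [ 0.051 -0.008 -0.999] z [ 0.12  -0.993  0.014]
travel [0.0077 0.127  0.0035]
head -173.04 yaw -0.04
((168.88796997070312, 339.90338134765625), (22.282691955566406, 78.15875244140625), array([ 0.4773, -0.2406,  0.042 ]), np.float64(0.06272306325780337), np.float64(159.6413412897971))
((506.07012939453125, 255.41265869140625), (11.854437828063965, 110.72459411621094), array([ 0.5656, -0.4642,  0.042 ]), np.float64(0.0759509855314285), np.float64(177.60748611621588))
((322.68109130859375, 236.36036682128906), (104.00127410888672, 135.6390838623047), array([ 0.5636, -0.3399,  0.042 ]), np.float64(0.09283788863760262), np.float64(-173.89454498121094))
((503.2006530761719, 263.5689697265625), (171.41537475585938, 181.15773010253906), array([ 0.5597, -0.4624,  0.042 ]), np.float64(0.1181735068522243), np.float64(135.37605961045497))
((503.7500305175781, 38.75000762939453), (90.80177307128906, 29.809654235839844), array([ 0.6965, -0.4302,  0.042 ]), np.float64(0.05434929537486394), np.float64(-92.90043501555502))
[[291, 168], [280, 208], [289, 214], [271, 218], [284, 220], [275, 229], [289, 246], [274, 250], [289, 251], [293, 297], [339, 301], [349, 280], [365, 277], [353, 271], [369, 270], [349, 264], [367, 263], [358, 248], [373, 249], [357, 244], [373, 240], [357, 233], [369, 229], [358, 220], [375, 219], [350, 203], [364, 198], [351, 191], [351, 170]]
[[536, 168], [492, 167], [496, 176], [463, 189], [467, 202], [447, 208], [460, 214], [444, 215], [438, 239], [423, 243], [433, 250], [421, 261], [431, 282], [411, 288], [429, 292], [421, 304], [440, 309], [472, 377], [490, 364], [448, 307], [468, 191], [541, 203], [507, 324], [474, 324], [501, 358], [548, 336], [541, 327], [566, 307], [553, 298], [570, 281], [554, 272], [574, 271], [560, 228], [570, 209]]
```

Emit:
play_rows(
  travel=[
    [0.002,0.03,0.001],
    [0.004,0.07,0.002],
    [0.006,0.1,0.003],
    [0.007,0.12,0.003],
    [0.008,0.131,0.003],
  ],
  yaw=[0,0.3,0.5,0.5,0.5],
  jaw=[1,1,1,1,1],
  newtons=20,
)

```text
time_s: 12.3
tcp_pos: [0.5545, -0.339, 0.0197]
ee_rot: [0.022, -0.703, 0.708, -0.056]
ft_force: [0.0, -0.4, 0.2]
finger_gap: 0.0854
```

Emit:
play_rows(
  travel=[
    [0,0,0],
    [0,0,0],
    [0,0,0],
    [0,0,0],
    [0,0,0],
  ],
  yaw=[0,0,0,0,0],
  jaw=[0.6,0.3,0.2,0.2,0.2],
)

```text
time_s: 12.8
tcp_pos: [0.5559, -0.3396, 0.022]
ee_rot: [0.021, -0.703, 0.709, -0.057]
ft_force: [-0.4, 2.8, 6.2]
finger_gap: 0.0414
```

```bash
python3 -c "
from h import *
to([.556,-.341,.20],187)"
```

```text
t 12.8 tcp [ 0.5559 -0.3396  0.022 ] F [-0.4  2.8  6.2] M [ 0.31 -0.01  0.07] gap 0.0414 
x [-0.993 -0.111 -0.049] y [ 0.05  -0.006 -0.999] z [ 0.11  -0.994  0.012]
travel [-0.0088 -0.1777  0.0035]
head -173.64 yaw -0.64
```

Emit:
play_rows(
  travel=[
    [0,-0.02,0],
    [-0.003,-0.055,-0.005],
    [-0.007,-0.09,-0.03],
    [-0.012,-0.125,-0.06],
    [-0.018,-0.16,-0.095],
  ],
  yaw=[0,0,0,0,0],
  jaw=[0.2,0.2,0.2,0.2,0.2],
)

```text
time_s: 13.3
tcp_pos: [0.5542, -0.2417, 0.182]
ee_rot: [0.021, -0.703, 0.709, -0.056]
ft_force: [0.9, -0.4, -3.1]
finger_gap: 0.0413
```

```bash
python3 -c "
from h import *
to([.5979,.2055,.245],250.3)"
```

```text
t 13.3 tcp [ 0.5542 -0.2417  0.182 ] F [ 0.9 -0.4 -3.1] M [-0.    0.03  0.  ] gap 0.0413 
x [-0.993 -0.109 -0.048] y [ 0.049 -0.006 -0.999] z [ 0.108 -0.994  0.011]
travel [-0.0951 -0.0634 -0.439 ]
head -173.74 yaw -64.04
```

Emit:
play_rows(
  travel=[
    [-0.01,-0.013,-0.045],
    [-0.02,-0.026,-0.09],
    [-0.03,-0.04,-0.135],
    [-0.04,-0.05,-0.18],
    [-0.05,-0.06,-0.225],
  ],
  yaw=[-8,-16,-24,-32,-40],
  jaw=[0.2,0.2,0.2,0.2,0.2],
)

```text
time_s: 13.8
tcp_pos: [0.5758, -0.0105, 0.2416]
ee_rot: [0.265, -0.641, 0.658, -0.294]
ft_force: [0.6, -0.9, -1.4]
finger_gap: 0.0414
```

```bash
python3 -c "
from h import *
to([.5979,.2055,.245],250.3)"
```

```text
t 13.8 tcp [ 0.5758 -0.0105  0.2416] F [ 0.6 -0.9 -1.4] M [-0.   -0.01 -0.01] gap 0.0414 
x [-0.687 -0.726 -0.029] y [ 0.048 -0.006 -0.999] z [ 0.725 -0.688  0.039]
travel [-0.1721 -0.0036 -0.1323]
head -133.42 yaw -23.72
```

Emit:
play_rows(
  travel=[
    [-0.036,0,-0.027],
    [-0.072,0,-0.055],
    [-0.108,-0.002,-0.083],
    [-0.144,-0.003,-0.11],
    [-0.172,-0.004,-0.132],
  ],
  yaw=[-6,-12,-18,-23.7,-23.7],
  jaw=[0.2,0.2,0.2,0.2,0.2],
)

```text
time_s: 14.3
tcp_pos: [0.5973, 0.2075, 0.2444]
ee_rot: [0.395, -0.566, 0.589, -0.42]
ft_force: [-0.0, 0.2, -3.4]
finger_gap: 0.0413
```

Emit:
play_rows(
  travel=[
    [0,0,0],
    [0,0,0],
    [0,0,0],
    [0,0,0],
    [0,0,0],
  ],
  yaw=[0,0,0,0,0],
  jaw=[0.2,0.2,0.2,0.2,0.2],
)

```text
time_s: 14.8
tcp_pos: [0.5974, 0.2062, 0.2444]
ee_rot: [0.395, -0.567, 0.589, -0.419]
ft_force: [-0.1, 0.1, -2.7]
finger_gap: 0.0413
```

```bash
python3 - <<'E'
from h import *
to([.5979,.2055,.22],250.3);cr()
t=grab_frame("top");s=grab_frame("side");w=grab_frame("wrist");o,M=cradle(.555,.0856,1.2272)
# long pipe end rim, upper end, predicted in side & wrist
print("V205 pred",proj(w,o+M@[.2,0,-.0297]),"roller205",proj(w,o+M@[.212,.018,.021]))
cv2.imwrite("pics/m9.png",np.hstack([cv2.resize(w["image"],(400,300)),cv2.resize(s["image"][300:450,220:420],(400,300))])[:,:,::-1])
a=t["image"][200:320,160:320]
cv2.imwrite("pics/m9.png",np.vstack([np.hstack([cv2.resize(w["image"],(400,300)),cv2.resize(s["image"][300:450,220:420],(400,300))]),np.hstack([cv2.resize(a,(400,300)),cv2.resize(t["image"][230:290,210:290],(400,300))])])[:,:,::-1])
E
```

```text
t 14.8 tcp [0.5974 0.2062 0.2444] F [-0.1  0.1 -2.7] M [-0.01  0.04  0.04] gap 0.0413 
x [-0.337 -0.942 -0.01 ] y [ 0.047 -0.006 -0.999] z [ 0.94  -0.337  0.046]
travel [ 0.0007  0.0244 -0.0004]
head -109.69 yaw 0.01
t 14.8 tcp [0.5974 0.2062 0.2444] F [-0.1  0.1 -2.7] M [-0.01  0.04  0.04] gap 0.0413 
x [-0.337 -0.942 -0.01 ] y [ 0.047 -0.006 -0.999] z [ 0.94  -0.337  0.046]
cradle mm [198.9   0.7  88.9] Fc [-1.3  0.2 -2.4] head 250.31
Mtool [-0.03 -0.04 -0.02]
V205 pred [310.70932563 150.57959919] roller205 [276.30552755 190.87558906]
```

View pics/m9.png

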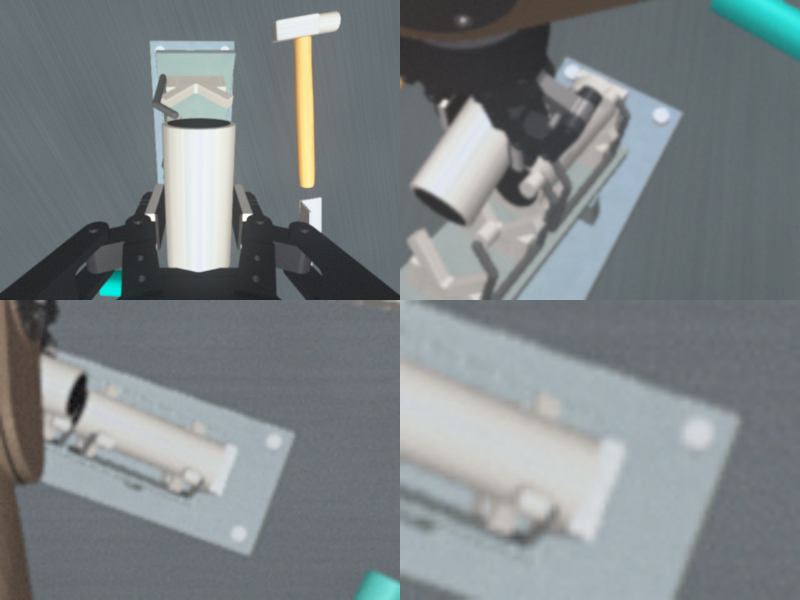

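Emit:
play_rows(
  travel=[
    [0.0005,0.008,0.001],
    [0.001,0.016,0.001],
    [0.001,0.022,0.0007],
    [0.001,0.027,0.0005],
    [0.001,0.03,0.0004],
  ],
  yaw=[0,0,0,0,0],
  jaw=[0.2,0.2,0.2,0.2,0.2],
)

```text
time_s: 15.45
tcp_pos: [0.5987, 0.2055, 0.2136]
ee_rot: [0.395, -0.567, 0.589, -0.419]
ft_force: [0.2, -0.3, 0.0]
finger_gap: 0.0412
```

```bash
python3 -c "
from h import *
to([.5983,.2055,.19],250.3);cr()"
```

```text
t 15.45 tcp [0.5987 0.2055 0.2136] F [ 0.2 -0.3  0. ] M [-0.05 -0.05 -0.05] gap 0.0412 
x [-0.336 -0.942 -0.009] y [ 0.046 -0.006 -0.999] z [ 0.941 -0.336  0.045]
travel [ 0.0003  0.0236 -0.0014]
head -109.65 yaw 0.05
t 15.45 tcp [0.5987 0.2055 0.2136] F [ 0.2 -0.3  0. ] M [-0.05 -0.05 -0.05] gap 0.0412 
x [-0.336 -0.942 -0.009] y [ 0.046 -0.006 -0.999] z [ 0.941 -0.336  0.045]
cradle mm [183.3  -0.7  62.3] Fc [-0.2 -0.3  0.1] head 250.35
Mtool [ 0.06  0.04 -0.03]
```

Emit:
play_rows(
  travel=[
    [0,0.002,0],
    [0,0.004,-0.0005],
    [0,0.006,-0.001],
    [0,0.008,-0.0015],
    [0,0.01,-0.0015],
  ],
  yaw=[0,0,0,0,0],
  jaw=[0.2,0.2,0.2,0.2,0.2],
)

```text
time_s: 15.95
tcp_pos: [0.5998, 0.205, 0.2056]
ee_rot: [0.393, -0.565, 0.591, -0.421]
ft_force: [4.5, -4.7, 2.4]
finger_gap: 0.0414
```

```bash
python3 -c "
from h import *
cr()"
```

```text
t 15.95 tcp [0.5998 0.205  0.2056] F [ 4.5 -4.7  2.4] M [-0.49 -0.81 -0.19] gap 0.0414 
x [-0.337 -0.942 -0.01 ] y [ 0.052 -0.008 -0.999] z [ 0.94  -0.337  0.052]
cradle mm [179.2  -2.   55.5] Fc [-1.4 -5.8  3.5] head 250.32
Mtool [ 0.93  0.17 -0.2 ]
```

Emit:
play_rows(
  travel=[
    [0,0.0025,-0.001],
    [0,0.005,-0.002],
    [0,0.0075,-0.0025],
    [0,0.01,-0.003],
    [0,0.012,-0.003],
  ],
  yaw=[0,0,0,0,0],
  jaw=[0.2,0.2,0.2,0.2,0.2],
)

```text
time_s: 16.45
tcp_pos: [0.5999, 0.2047, 0.1951]
ee_rot: [0.391, -0.563, 0.593, -0.422]
ft_force: [6.7, -5.0, 2.9]
finger_gap: 0.0414
```

```bash
python3 -c "
from h import *
cr()"
```

```text
t 16.45 tcp [0.5999 0.2047 0.1951] F [ 6.7 -5.   2.9] M [-0.6  -1.   -0.36] gap 0.0414 
x [-0.338 -0.941 -0.011] y [ 0.059 -0.009 -0.998] z [ 0.939 -0.338  0.059]
cradle mm [173.8  -2.1  46.4] Fc [-0.7 -8.   3.8] head 250.26
Mtool [ 1.15  0.33 -0.25]
```

Emit:
play_rows(
  travel=[
    [-0.001,0.002,-0.001],
    [-0.0025,0.004,-0.002],
    [-0.0035,0.006,-0.0025],
    [-0.0045,0.008,-0.003],
    [-0.006,0.0104,-0.0035],
  ],
  yaw=[0,0,0,0,0],
  jaw=[0.2,0.2,0.2,0.2,0.2],
)

```text
time_s: 16.95
tcp_pos: [0.6019, 0.2091, 0.1868]
ee_rot: [0.39, -0.561, 0.596, -0.423]
ft_force: [6.8, -11.0, 9.0]
finger_gap: 0.0413
```

```bash
python3 - <<'E'
from h import *
cr()
w=grab_frame("wrist");im=w["image"].astype(int)
# dark bore ellipse of the upper end -> tilt
m=((im.max(2)<60)).astype(np.uint8);m[330:]=0
c=max(cv2.findContours(m,0,1)[0],key=cv2.contourArea);print("bore",cv2.fitEllipse(c),cv2.boundingRect(c))
o=monitor.get_obs();X0=np.array([.337,.9415,0]);Zu=np.array([0,0,1.])
for th in(15,20,25,30):
  a=np.radians(th);X=X0*np.cos(a)+Zu*np.sin(a);N=-X0*np.sin(a)+Zu*np.cos(a);c=o["tcp_pos"]+X*.052
  print(th,"top/bot r18",proj(w,c+N*.018).round(),proj(w,c-N*.018).round())
E
```

```text
t 16.95 tcp [0.6019 0.2091 0.1868] F [  6.8 -11.    9. ] M [-1.41 -1.06 -0.23] gap 0.0413 
x [-0.338 -0.941 -0.01 ] y [ 0.066 -0.014 -0.998] z [ 0.939 -0.338  0.067]
cradle mm [173.8  -2.6  36.8] Fc [ -2.5 -10.1  11.9] head 250.25
Mtool [ 1.47  0.15 -0.98]
bore ((319.8527526855469, 248.67494201660156), (91.29789733886719, 122.40337371826172), 90.89997100830078) (259, 203, 123, 93)
15 top/bot r18 [325. 243.] [317. 187.]
20 top/bot r18 [327. 257.] [318. 189.]
25 top/bot r18 [328. 274.] [319. 192.]
30 top/bot r18 [329. 292.] [320. 197.]
```

Emit:
play_rows(
  travel=[
    [-0.001,0.002,-0.001],
    [-0.0025,0.004,-0.0015],
    [-0.0035,0.006,-0.002],
    [-0.0045,0.008,-0.003],
    [-0.006,0.0104,-0.0035],
  ],
  yaw=[0,0,0,0,0],
  jaw=[0.2,0.2,0.2,0.2,0.2],
  newtons=40,
)

```text
time_s: 17.5
tcp_pos: [0.6053, 0.2143, 0.1795]
ee_rot: [0.387, -0.558, 0.598, -0.425]
ft_force: [8.8, -5.0, 2.7]
finger_gap: 0.0408
```

```bash
python3 -c "
from h import *
cr()"
```

```text
t 17.5 tcp [0.6053 0.2143 0.1795] F [ 8.8 -5.   2.7] M [-0.64 -1.16 -0.28] gap 0.0408 
x [-0.339 -0.941 -0.012] y [ 0.077 -0.015 -0.997] z [ 0.938 -0.339  0.078]
cradle mm [175.4  -4.   27.5] Fc [ -0.2 -10.    3.2] head 250.2
Mtool [ 1.32  0.25 -0.23]
```

Emit:
play_rows(
  travel=[
    [-0.0005,0.002,-0.001],
    [-0.001,0.0045,-0.002],
    [-0.0015,0.007,-0.003],
    [-0.002,0.0095,-0.004],
    [-0.003,0.012,-0.0045],
  ],
  yaw=[0,0,0,0,0],
  jaw=[0.2,0.2,0.2,0.2,0.2],
)

```text
time_s: 18.0
tcp_pos: [0.6056, 0.2179, 0.1683]
ee_rot: [0.384, -0.557, 0.6, -0.427]
ft_force: [9.5, -2.9, -1.4]
finger_gap: 0.0403
```

```bash
python3 -c "
from h import *
cr()"
```

```text
t 18.0 tcp [0.6056 0.2179 0.1683] F [ 9.5 -2.9 -1.4] M [-0.36 -1.21 -0.29] gap 0.0403 
x [-0.34  -0.94  -0.014] y [ 0.084 -0.015 -0.996] z [ 0.937 -0.34   0.085]
cradle mm [172.8  -3.1  16.1] Fc [ -0.3 -10.   -1.5] head 250.14
Mtool [1.27 0.27 0.05]
```

Emit:
play_rows(
  travel=[
    [-0.001,0.002,-0.001],
    [-0.002,0.004,-0.0015],
    [-0.003,0.006,-0.002],
    [-0.004,0.008,-0.0025],
    [-0.005,0.0095,-0.003],
  ],
  yaw=[0,0,0,0,0],
  jaw=[0.2,0.2,0.2,0.2,0.2],
)

```text
time_s: 18.5
tcp_pos: [0.6059, 0.2233, 0.1574]
ee_rot: [0.384, -0.557, 0.6, -0.427]
ft_force: [7.3, -1.1, -4.2]
finger_gap: 0.0407
```

```bash
python3 -c "
from h import *
cr()"
```

```text
t 18.5 tcp [0.6059 0.2233 0.1574] F [ 7.3 -1.1 -4.2] M [-0.19 -0.9  -0.2 ] gap 0.0407 
x [-0.34  -0.94  -0.015] y [ 0.086 -0.015 -0.996] z [ 0.936 -0.34   0.086]
cradle mm [171.9  -1.5   4. ] Fc [-0.9 -7.2 -4.3] head 250.1
Mtool [0.91 0.2  0.11]
```

Emit:
play_rows(
  travel=[
    [-0.0005,0.001,0],
    [-0.001,0.002,-0.0005],
    [-0.0015,0.003,-0.001],
    [-0.002,0.004,-0.001],
    [-0.002,0.0045,-0.001],
  ],
  yaw=[0,0,0,0,0],
  jaw=[0.2,0.2,0.2,0.2,0.2],
)

```text
time_s: 19.0
tcp_pos: [0.6062, 0.2251, 0.1528]
ee_rot: [0.384, -0.556, 0.601, -0.427]
ft_force: [3.0, -2.2, 2.1]
finger_gap: 0.041
```

```bash
python3 -c "
from h import *
cr()"
```

```text
t 19.0 tcp [0.6062 0.2251 0.1528] F [ 3.  -2.2  2.1] M [-0.42 -0.27 -0.29] gap 0.041 
x [-0.341 -0.94  -0.015] y [ 0.086 -0.016 -0.996] z [ 0.936 -0.341  0.086]
cradle mm [171.1  -1.2  -0.8] Fc [ 0.1 -3.6  2.4] head 250.09
Mtool [ 0.4   0.26 -0.32]
```

Emit:
play_rows(
  travel=[
    [0.0005,0.0005,0],
    [0.001,0.001,0],
    [0.002,0.0013,0],
    [0.0026,0.0017,0],
    [0.003,0.002,0],
  ],
  yaw=[0,0,0,0,0],
  jaw=[0.2,0.2,0.2,0.2,0.2],
)

```text
time_s: 19.5
tcp_pos: [0.6062, 0.225, 0.1527]
ee_rot: [0.381, -0.558, 0.6, -0.429]
ft_force: [3.3, 7.1, 5.7]
finger_gap: 0.0407
```

```bash
python3 -c "
from h import *
cr()"
```

```text
t 19.5 tcp [0.6062 0.225  0.1527] F [3.3 7.1 5.7] M [ 1.03 -0.2  -0.2 ] gap 0.0407 
x [-0.341 -0.94  -0.021] y [ 0.09  -0.01  -0.996] z [ 0.936 -0.342  0.088]
cradle mm [170.9  -1.2  -0.8] Fc [ 9.6 -0.7  1.1] head 250.05
Mtool [-0.15  0.3   1.01]
```

Emit:
play_rows(
  travel=[
    [0.0005,0.0003,0],
    [0.001,0.0006,0],
    [0.0015,0.0009,0],
    [0.002,0.0012,0],
    [0.0025,0.0012,0],
  ],
  yaw=[0,0,0,0,0],
  jaw=[0.2,0.2,0.2,0.2,0.2],
)

```text
time_s: 20.0
tcp_pos: [0.6062, 0.2249, 0.1528]
ee_rot: [0.379, -0.559, 0.599, -0.431]
ft_force: [3.7, 8.4, 3.2]
finger_gap: 0.0405
```

```bash
python3 - <<'E'
from h import *
cr();w=grab_frame("wrist");im=w["image"].astype(int)
m=((im.max(2)<60)).astype(np.uint8);m[330:]=0
c=max(cv2.findContours(m,0,1)[0],key=cv2.contourArea);print("bore",cv2.boundingRect(c))
o,M=cradle(.555,.0856,1.2272)
for x in(.220,.224): print(x,proj(w,o+M@[x,0,.018]),proj(w,o+M@[x,0,-.018]))
E
```

```text
t 20.0 tcp [0.6062 0.2249 0.1528] F [3.7 8.4 3.2] M [ 1.18 -0.36 -0.15] gap 0.0405 
x [-0.342 -0.939 -0.028] y [ 0.093 -0.005 -0.996] z [ 0.935 -0.343  0.089]
cradle mm [170.9  -1.3  -0.8] Fc [ 9.5 -0.7 -1.8] head 250.01
Mtool [-0.06  0.26  1.22]
bore (259, 200, 122, 89)
0.22 [325.78686977 297.91023162] [314.96329684 204.80756865]
0.224 [326.64985653 288.6038186 ] [315.38403371 195.17565709]
```

Emit:
play_rows(
  travel=[
    [0,0,0],
    [0,0,0],
    [0,0,0],
    [0,0,0],
    [0,0,0],
  ],
  yaw=[0,0,0,0,0],
  jaw=[0.5,0.55,0.6,0.65,0.65],
)

```text
time_s: 20.55
tcp_pos: [0.6057, 0.2246, 0.1522]
ee_rot: [0.379, -0.559, 0.599, -0.43]
ft_force: [0.4, 0.4, 0.4]
finger_gap: 0.0556
```

```bash
python3 -c "
from h import *
cr()
o,r=st();print((r.T@[0,0,.14]).round(4))"
```

```text
t 20.55 tcp [0.6057 0.2246 0.1522] F [0.4 0.4 0.4] M [0.02 0.07 0.01] gap 0.0556 
x [-0.342 -0.939 -0.027] y [ 0.092 -0.005 -0.996] z [ 0.935 -0.343  0.088]
cradle mm [170.2  -0.9  -1.1] Fc [ 0.7 -0.3  0.1] head 250.01999999999998
Mtool [-0.07 -0.01 -0.  ]
t 20.55 tcp [0.6057 0.2246 0.1522] F [0.4 0.4 0.4] M [0.02 0.07 0.01] gap 0.0556 
x [-0.342 -0.939 -0.027] y [ 0.092 -0.005 -0.996] z [ 0.935 -0.343  0.088]
[-0.0038 -0.1394  0.0123]
```

Emit:
play_rows(
  travel=[
    [0,-0.01,0],
    [0,-0.025,0],
    [0,-0.045,0],
    [0,-0.085,0],
    [0,-0.13,0],
  ],
  yaw=[0,0,0,0,0],
  jaw=[0.65,0.65,0.65,0.65,0.65],
)

```text
time_s: 21.05
tcp_pos: [0.5929, 0.2251, 0.2828]
ee_rot: [0.38, -0.559, 0.599, -0.43]
ft_force: [1.0, 0.8, 0.3]
finger_gap: 0.0556
```

Emit:
play_rows(
  travel=[
    [0.045,-0.01,-0.01],
    [0.09,-0.02,-0.02],
    [0.135,-0.03,-0.03],
    [0.18,-0.03,-0.04],
    [0.225,-0.03,-0.05],
  ],
  yaw=[0,0,0,0,0],
  jaw=[0.65,0.65,0.65,0.65,0.65],
)

```text
time_s: 21.55
tcp_pos: [0.4656, 0.0299, 0.305]
ee_rot: [0.379, -0.558, 0.599, -0.431]
ft_force: [0.7, -0.5, 0.1]
finger_gap: 0.0553
```

Emit:
play_rows(
  travel=[
    [0.045,0,0],
    [0.09,0,0],
    [0.135,0,0],
    [0.15,0,0],
    [0.15,0,0],
  ],
  yaw=[0,0,0,0,0],
  jaw=[0.65,0.65,0.65,0.65,0.65],
)

```text
time_s: 22.05
tcp_pos: [0.4139, -0.1128, 0.3027]
ee_rot: [0.378, -0.558, 0.601, -0.43]
ft_force: [0.2, 0.3, -0.1]
finger_gap: 0.0556
```

```bash
python3 - <<'E'
from h import *
np.set_printoptions(precision=1,suppress=True)
cr();t=grab_frame("top");s=grab_frame("side");o,M=cradle(.555,.0856,1.2272)
for n,f in(("top",t),("side",s)):
    # brightness profile along the top line of the seated pipes, in cradle mm
    im=cv2.cvtColor(f["image"],cv2.COLOR_RGB2GRAY).astype(np.float32)
    for y,z in ((0,.021),(-.009,.019)):
        xs=np.arange(-16,240,2); p=np.array([proj(f,o+M@[x/1000,y,z]) for x in xs],np.float32)
        v=cv2.remap(im,p[:,0][None],p[:,1][None],1)[0]; print(n,y,[f"{x}:{int(a)}" for x,a in zip(xs,v) if x<14 or 114<x<150 or x>204])
    print("rollers",[proj(f,o+M@[x,.018,.021]) for x in(.023,.107,.145,.205)])
cv2.imwrite("pics/end.png",np.hstack([cv2.resize(t["image"][200:310,130:285],(423,300)),cv2.resize(s["image"][320:480,190:370],(338,300))])[:,:,::-1])
E
```

```text
t 22.05 tcp [ 0.4 -0.1  0.3] F [ 0.2  0.3 -0.1] M [-0.  0. -0.] gap 0.0556 
x [-0.3 -0.9 -0. ] y [ 0.1 -0.  -1. ] z [ 0.9 -0.3  0.1]
cradle mm [-85.6  66.  320.5] Fc [ 0.3 -0.  -0.2] head 249.84
Mtool [-0.  0. -0.]
top 0 ['-16:173', '-14:172', '-12:171', '-10:169', '-8:173', '-6:194', '-4:209', '-2:212', '0:210', '2:209', '4:209', '6:209', '8:208', '10:207', '12:209', '116:208', '118:206', '120:209', '122:209', '124:208', '126:208', '128:207', '130:206', '132:203', '134:206', '136:209', '138:209', '140:209', '142:209', '144:209', '146:210', '148:210', '206:210', '208:210', '210:210', '212:208', '214:209', '216:209', '218:212', '220:211', '222:177', '224:92', '226:35', '228:72', '230:138', '232:170', '234:174', '236:172', '238:172']
top -0.009 ['-16:171', '-14:170', '-12:171', '-10:172', '-8:187', '-6:204', '-4:213', '-2:212', '0:213', '2:209', '4:207', '6:205', '8:204', '10:204', '12:204', '116:205', '118:206', '120:205', '122:205', '124:204', '126:204', '128:207', '130:201', '132:199', '134:199', '136:199', '138:200', '140:202', '142:202', '144:200', '146:201', '148:201', '206:207',
[... 733 characters left out ...]
26:91', '228:49', '230:47', '232:47', '234:46', '236:46', '238:45']
side -0.009 ['-16:102', '-14:102', '-12:103', '-10:105', '-8:113', '-6:133', '-4:153', '-2:166', '0:177', '2:187', '4:193', '6:192', '8:192', '10:190', '12:190', '116:192', '118:191', '120:191', '122:192', '124:191', '126:191', '128:191', '130:191', '132:192', '134:190', '136:186', '138:184', '140:182', '142:182', '144:182', '146:183', '148:182', '206:193', '208:193', '210:194', '212:195', '214:195', '216:196', '218:196', '220:197', '222:196', '224:176', '226:155', '228:124', '230:91', '232:81', '234:82', '236:97', '238:131']
rollers [array([324.5, 348.8]), array([299.7, 376. ]), array([286.5, 390.5]), array([262.3, 417.2])]
```

```bash
python3 - <<'E'
from h import *
for n in("top","side"):
    a=cv2.imread(f"pics/{n}0.png",0);f=grab_frame(n);b=cv2.cvtColor(f["image"],cv2.COLOR_RGB2GRAY);o,M=cradle(.555,.0856,1.2272)
    for x in(.014,.116,.136,.214):
        # dark arm root-to-tip region outside the pipe (y 24..36)
        u,v=proj(f,o+M@[x,.031,.0]).astype(int);T=a[v-8:v+9,u-8:u+9];S=b[v-12:v+13,u-12:u+13]
        r=cv2.matchTemplate(S,T,5);_,m,_,l=cv2.minMaxLoc(r);print(n,x,"score",round(m,2),"shift px",l[0]-4,l[1]-4)
    d=np.abs(a.astype(int)-b); print(n,"bystander diff", [int(d[int(v)-15:int(v)+15,int(u)-15:int(u)+15].mean()) for u,v in [proj(f,p) for p in([.738,-.052,.01],[.77,.24,.02],[.74,-.2,.03])]])
E
```

```text
top 0.014 score 0.94 shift px 0 0
top 0.116 score 0.97 shift px 0 0
top 0.136 score 0.98 shift px 0 0
top 0.214 score 0.96 shift px 0 0
top bystander diff [2, 2, 3]
side 0.014 score 0.94 shift px 0 0
side 0.116 score 0.95 shift px 0 0
side 0.136 score 0.95 shift px 0 0
side 0.214 score 0.93 shift px 0 0
side bystander diff [4, 4, 2]
```

Both catches are back at their rest positions, the bystander tools haven't moved, and the pipes touch without a visible seam gap, so I'm handing in.

```bash
python3 -c "
from h import *
cr(); print(order.close_job())"
```

```text
t 22.25 tcp [ 0.4148 -0.1102  0.3017] F [-0.2  1.  -0.3] M [0.01 0.05 0.03] gap 0.0556 
x [-0.339 -0.94  -0.026] y [ 0.095 -0.006 -0.995] z [ 0.936 -0.34   0.091]
cradle mm [-83.7  66.  318.2] Fc [ 0.6  0.5 -0.7] head 250.16
Mtool [-0.06 -0.03 -0.  ]
the job is handed in; nothing more can be done
None
```

Both pipes are in the jig and the job is handed in, at about 22 s of the 61 s allowed. I let each pipe tilt in the fingers against its rollers, pressed it past the catch, and slid it down until it touched. The hand felt about 11 N at the end stop for the long pipe and about 10 N at the long pipe for the short one. Peak hand force along any cradle axis was about 16 N.

**What the last checks showed:**
- **Catches:** all four arms match their starting picture with no pixel shift in the top and side views, so both catches are closed.
- **Contact:** the brightness along the pipes shows no dark gap at the joint. The short pipe's upper end is about 91 mm from the joint, against a true length of 90 mm.
- **Other objects:** the grinder, hammer and offcut look unchanged, and the arm stands clear with no force on it.

**What was less certain:**
- **2 mm offset:** the pipe ends measured about 2 mm further up the slope than my model of the jig, which I took as calibration error. The steady push with no movement, and an earlier view with no gap at the stop, support that.
- **Tool lean:** the tool had come to lean about 5 degrees by the end, without visible effect.
- **No final look by eye:** I had used up the picture limit, so the last check was by numbers only.

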